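# Square up the sizing plates in the drawer

### The arm

A 6-joint arm with a two-finger parallel gripper is mounted at the origin on the work surface. World frame = base frame: x ahead of the robot, y to its left, z up, the work surface at z = 0. Lengths are in m, angles in rad, forces in N, time in s.
With the tool pointing down it reaches from about 0.35 to 0.85 m from the base axis. Payload 8.1 kg.
Tool frame: the origin (TCP) lies midway between the tips of the shut fingers; the grasp point (between the pads) lies 19 mm behind it; z points along the fingers, y is the direction in which the jaws open and shut (so a half turn about z gives the same grasp; the last joint's range is limited). The gripper opens to 93 mm and grips with 3 to 60 N. Pads are 15 mm wide; open, the fingers measure 128 mm over their backs; the gripper's body (75 mm by 188 mm) begins 65 mm behind the grasp point.
Start: joints at [-1.194, 0.13, 1.488, -0, 1.523, -0.085], TCP at [0.267, -0.537, 0.195] pointing down, gripper open.
Joint ranges: [-2.96, 2.96], [-0.89, 2.26], [0.02, 2.5], [-1.34, 4.48], [0, 2.73], [-2.66, 2.66]. Speed limits (rad/s): [2.39, 2.39, 2.79, 3.14, 3.14, 3.14].

### API

Orientations are given as a rotation vector (axis times angle).
In Python, from plant import robot gives the robot as it stands. The module is installed in compiled form; this text tells all that it offers.
- The arm moves only by the shell command python3 -m pendant 'ROWS' [FORCE]. ROWS is JSON, a list of rows, each an object with "translation": the shift along the tool's x, y, z in mm, a list of three; "twist": the turn, a rotation vector about the tool's x, y, z in rad, a list of three; "grip": the opening, from -1 (shut) to 1 (fully open). A call has exactly 10 rows; each row shifts and turns the pose as measured when the row begins, along the tool's axes as they then stand; what a row does not reach is not made up. A row lasts 1/10 s, in which the tool goes at most 50 mm and 8.59 degrees, less where a joint would pass 70% of its speed; a pose out of reach is approached as far as the arm can. A call is refused whole if a number of a shift passes 50 or a number of a turn 0.15, either way. A call with a gripper value outside its range is refused whole. The fingers move at their own pace and stop on an object; FORCE is the grip in N (left out, the last holds). Time passes only in rows, so rows that do not move let the fingers close, or fill a call up. It gives the time, the measured TCP pose, the force and the opening at its end, in the units of the state.
- robot.read_state(): the state, without advancing time (a new reading comes with each control period).
- robot.read_camera(name): name is "side" or "top"; returns (picture, depth): 400x640x3 uint8, red, green, blue; 400x640 float32, m along the optical axis (not along the pixel's ray), 0 where there is no reading.
- robot.camera_info(name): a dict with "vertical_fov" (degrees; the focal length in pixels is half the picture's height over the tangent of half this angle, whatever the lens; pixels are square), "cx", "cy" (the principal point, pixels), "D" ([k1, k2, p1, p2, k3] as OpenCV has them; the pictures are not rectified), "cam_to_world" (4x4, takes a point from camera to world coordinates). Camera axes: x right, y up, looking along -z (the intrinsics and any distortion apply to the point x, -y, -z); pixel columns grow to the right and rows downward; lengths in m; the calibration is good to about 2 mm. A picture is of the moment at which its call begins. camera_info takes no time and is no camera call.
- robot.close_job(): hands the job in, once; it reports no verdict.
The state is a dict: "t": time; "q": joint angles; "dq": joint speeds; "joint_torque": joint torques, N m; "tool_pos": TCP position; "orientation": TCP orientation; "force": force on the tool from outside, world axes, zero at the start; "wrist_torque": the same for the moment, N m; "opening": finger opening in m.
Only numpy, scipy, OpenCV 4.12 (cv2) and the standard library are available. Lean on these libraries where they do the work, as an engineer would, in place of code of your own. Each camera call takes 0.05 s, during which the arm holds its last target. There are 200 camera calls.

### The job

The four nut-sizing plates stacked in the low metal drawer unit have slid out of line. Pull the drawer out to its stop, tap the stack together until all four plates lie square and flush in the drawer's front right corner (right as seen from the robot, against the inside of the front panel and the right wall), then push the drawer fully home with the plates still flush. Keep the plates stacked as they are and leave the other things where they stand.

Things in the scene. Friction and masses are not known exactly. Their poses are not given: they have to be found in the camera images.
- drawer (a joint): how far the drawer of the low unit is out, in m: 0 = fully home, 0.18 = at its stop. It slides straight out of the unit along the unit's -x and is stiff by about 2 N.
- unit: low brushed-metal drawer unit standing fixed on the table, 270 deep (x) x 247 wide (y) x 70 mm high, open at the front only, with a fixed shallow tray of nuts (25 mm high) on the back of its top. Origin on the table at the middle of its front face; +x runs into the unit, +y to its left as seen from the robot, z up.
- drawer_handle (a point): middle of the drawer's bow handle, on the axis of its dark steel cross bar: bar 130 mm long (y), 10 mm thick, axis 46 mm above the table and 48 mm in front of the front panel: a free gap of 43 mm, open above and below. Front panel 12 mm thick, 247 mm wide, from 6 to 68 mm above the table. Axes as the unit's.
- drawer_corner (a point): front right inner corner of the drawer, on its floor (14 mm above the table): +x runs along the right wall into the unit, +y along the inside of the front panel to the left, z up. Inside 244 mm long (x), 215 mm wide (y); side and rear walls 6 mm thick, 38 mm high. At the stop the first 180 mm behind the front panel lie open from above.
- plate1: flat aluminium nut-sizing plate with round hole marks, 90 (x) x 130 (y) x 6 mm, 140 g, number 1 from below of four alike in outline, stacked in the drawer, long side across it. Origin at the centre of its underside. Flush in the corner its origin lies 45 mm (x) and 65 mm (y) from the corner.
- plate2: flat aluminium nut-sizing plate with round hole marks, 90 (x) x 130 (y) x 6 mm, 140 g, number 2 from below of four alike in outline, stacked in the drawer, long side across it. Origin at the centre of its underside. Flush in the corner its origin lies 45 mm (x) and 65 mm (y) from the corner.
- plate3: flat aluminium nut-sizing plate with round hole marks, 90 (x) x 130 (y) x 6 mm, 140 g, number 3 from below of four alike in outline, stacked in the drawer, long side across it. Origin at the centre of its underside. Flush in the corner its origin lies 45 mm (x) and 65 mm (y) from the corner.
- plate4: flat aluminium nut-sizing plate with round hole marks, 90 (x) x 130 (y) x 6 mm, 140 g, number 4 from below of four alike in outline, stacked in the drawer, long side across it. Origin at the centre of its underside. Flush in the corner its origin lies 45 mm (x) and 65 mm (y) from the corner.
- jar: glass jar on the table, right of the drawer, 60 dia x 85 mm. Bystander; origin at the centre of its underside.
- carton_a: open paper-white carton on the table, left of the unit, 90 x 70 x 50 mm. Bystander; origin at the centre of its underside.
- carton_b: open paper-white carton on the table, left of the drawer, 100 x 75 x 50 mm. Bystander; origin at the centre of its underside.
- bowl: steel bowl on the table, right of the unit, 130 dia x 55 mm. Bystander; origin at the centre of its underside.
- spatula: spatula with a black handle lying on the table at the right. Bystander; origin at the centre of its underside.
- cup: white plastic cup on the table at the left, 80 dia x 80 mm. Bystander; origin at the centre of its underside.
- tub: white round tub on the table at the right, 84 dia x 70 mm. Bystander; origin at the centre of its underside.

How it is judged:
By the outcome, as a careful person would: the job done as asked, in the order asked, and still so for the second after the job is handed in, with the robot touching nothing.
It also fails if it takes over 72 s, if anything falls off the work surface, if the arm or the gripper's body presses on something with over 40 N, if the wrist force passes 120 N, or if a joint passes its speed limit or range.

## Working session

There is one attempt and no reset: what is moved stays moved. The work goes in short steps, Python scripts to look and compute and a shell command to move; the robot and the scene stay as the last step left them, time stands still between calls to the robot, and variables do not carry over. Pictures are saved under pics/ and viewed, about 8 in all and at most 12, crops included, and the job is handed in when it is done.

```bash
mkdir -p pics
cat > h.py <<'E'
import numpy as np, cv2
from plant import robot
from scipy.spatial.transform import Rotation as R
def info(n):
    i=robot.camera_info(n); f=200/np.tan(np.radians(i["vertical_fov"])/2)
    K=np.array([[f,0,i["cx"]],[0,f,i["cy"]],[0,0,1]]); return K,np.array(i["D"],float),np.array(i["cam_to_world"])
def ray(n,uv):
    K,D,T=info(n); p=cv2.undistortPoints(np.array(uv,float).reshape(-1,1,2),K,D).reshape(-1,2)
    d=np.c_[p[:,0],-p[:,1],-np.ones(len(p))]; return T[:3,3],d@T[:3,:3].T
def onplane(n,uv,z):
    o,d=ray(n,uv); return o+d*((z-o[2])/d[:,2])[:,None]
def pts(n,dep):
    v,u=np.mgrid[0:400,0:640]; o,d=ray(n,np.c_[u.ravel(),v.ravel()]); return (o+d*dep.ravel()[:,None]).reshape(400,640,3)
def snap(n,name):
    im,d=robot.read_camera(n); cv2.imwrite(f"pics/{name}.png",im[:,:,::-1]); np.save(f"pics/{name}.npy",d); return im,d
def st():
    s=robot.read_state(); print(round(s["t"],2),np.round(s["tool_pos"],4),np.round(s["orientation"],3),np.round(s["force"],1),round(s["opening"],4),np.round(s["q"],2))
E
python3 - <<'E'
from h import *
for n in("top","side"):
    snap(n,n+"0"); K,D,T=info(n); print(n,K[0,0],D,np.round(T,3))
st()
E
```

```text
top 484.1635438087133 [-0.06647865  0.          0.          0.          0.        ] [[-0.000e+00  9.800e-01 -1.980e-01  2.470e-01]
 [-1.000e+00  0.000e+00  1.000e-03 -1.100e-02]
 [ 1.000e-03  1.980e-01  9.800e-01  1.598e+00]
 [ 0.000e+00  0.000e+00  0.000e+00  1.000e+00]]
side 475.43322157754983 [-0.02987757  0.          0.          0.          0.        ] [[-0.964  0.143 -0.222  0.292]
 [-0.264 -0.515  0.816  0.983]
 [ 0.002  0.845  0.534  0.731]
 [ 0.     0.     0.     1.   ]]
0.1 [ 0.2672 -0.5366  0.194 ] [-3.057 -0.719  0.   ] [ 0.2 -0.9 -0.3] 0.0925 [-1.19  0.13  1.49  0.    1.52 -0.09]
```

View pics/top0.png

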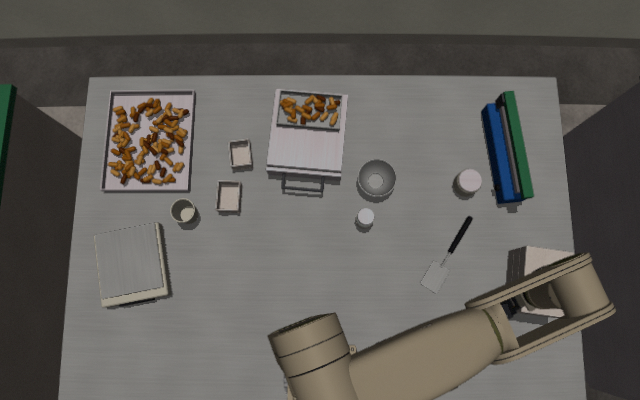

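View pics/side0.png

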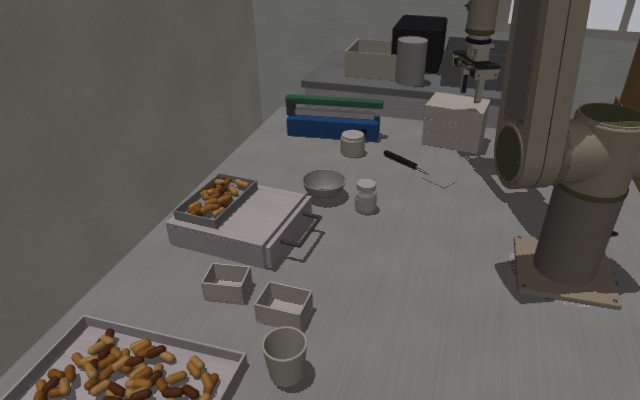

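The top view shows the unit at about (308,135) with a small yaw and the handle bar at about (303,190). The jar is at (365,217), the bowl at (376,180) and carton_b at (229,196). The side view agrees. Next I'll measure the unit and handle.

Run:
```python
from h import *
d=np.load("pics/top0.npy"); P=pts("top",d)
v,u=np.mgrid[0:400,0:640]
roi=(u>255)&(u<360)&(v>80)&(v<205)
z=P[...,2]
m=roi&(z>0.055)&(z<0.15)
n,l,s,c=cv2.connectedComponentsWithStats(m.astype(np.uint8)); k=1+s[1:,4].argmax()
q=P[l==k][:,:2]; r=cv2.minAreaRect(q.astype(np.float32)); print("unit+panel",r,np.round(cv2.boxPoints(r),4).tolist(), np.median(z[l==k]))
mh=roi&(z>0.03)&(z<0.06)&(v>176)
q=P[mh]; print("handle n",len(q)); r=cv2.minAreaRect(q[:,:2].astype(np.float32)); print(r)
for name,(a,b,c_,e) in dict(jar=(352,380,203,233),bowl=(353,400,155,203),cb=(212,245,176,218)).items():
    w=(u>a)&(u<b)&(v>c_)&(v<e)&(z>0.02); q=P[w]; print(name,np.round(q.min(0),3),np.round(q.max(0),3))
im=cv2.imread("pics/top0.png"); cv2.imwrite("pics/c0.png",cv2.resize(im[80:230,200:400],None,fx=4,fy=4,interpolation=cv2.INTER_CUBIC))
```

```text
unit+panel ((0.8070682287216187, 0.048315390944480896), (0.24816928803920746, 0.27189359068870544), 84.59344482421875) [[0.6600000262260437, -0.06239999830722809], [0.9307000041007996, -0.08799999952316284], [0.9541000127792358, 0.1589999943971634], [0.6833999752998352, 0.18469999730587006]] 0.07166490331573061
handle n 230
((0.6235401630401611, 0.005799084901809692), (0.2579714357852936, 0.05381300300359726), 88.55778503417969)
jar [ 0.247 -0.166  0.021] [ 0.535 -0.011  1.598]
bowl [ 0.247 -0.246  0.02 ] [ 0.711 -0.011  1.598]
cb [ 0.247 -0.011  0.02 ] [0.637 0.348 1.598]
```

View pics/c0.png

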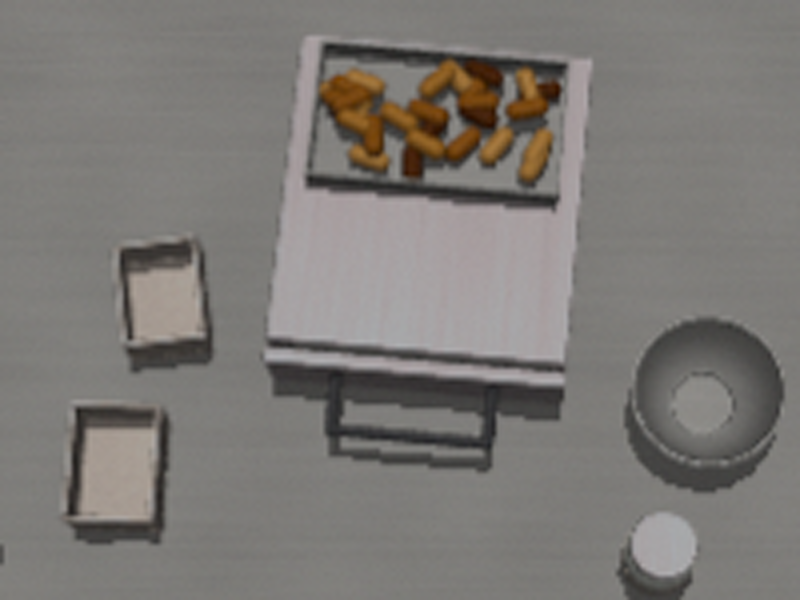

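Run:
```python
from h import *
a=onplane("top",[[283.2,188.2],[322.2,190.5]],0.05); b=onplane("top",[[266.3,170.5],[340.7,175.8]],0.068)
print("bar",a, "panel front top",b)
for q in(a,b): e=q[0]-q[1]; print(np.linalg.norm(e), -np.arctan2(e[0],e[1]), q.mean(0))
d=np.load("pics/top0.npy"); d=np.where(d>0,d,np.nan); P=pts("top",d); z=P[...,2]
v,u=np.mgrid[0:400,0:640]
m=(u>300)&(u<345)&(v>150)&(v<165)&(abs(z-.07)<.01); print(np.nanmedian(z[m]), np.nanmedian(z[(u>250)&(u<350)&(v>230)&(v<280)]))
for name,(a,b,c_,e) in dict(jar=(352,380,203,233),cb=(212,245,176,218)).items():
    w=(u>a)&(u<b)&(v>c_)&(v<e)&(z>0.02); q=P[w]; print(name,np.round(q.min(0),3),np.round(q.max(0),3))
s=robot.read_state(); print(np.round(R.from_rotvec(s["orientation"]).as_matrix(),3))
```

```text
bar [[ 0.6076346   0.1264258   0.05      ]
 [ 0.59990284 -0.00161982  0.05      ]] panel front top [[ 0.66288433  0.1812333   0.068     ]
 [ 0.64497527 -0.06198926  0.068     ]]
0.12827883368827148 -0.06030965280503859 [0.60376872 0.06240299 0.05      ]
0.24388101579162608 -0.07349976100347214 [0.6539298  0.05962202 0.068     ]
0.0698109591097581 -0.00041383822151097593
jar [ 0.48  -0.166  0.021] [ 0.535 -0.109  0.094]
cb [0.534 0.271 0.02 ] [0.637 0.348 0.057]
[[ 0.895  0.446 -0.001]
 [ 0.446 -0.895  0.002]
 [ 0.    -0.002 -1.   ]]
```

```bash
python3 -m pendant '[{"translation":[0,0,0],"twist":[0,0,0.137],"grip":-1},{"translation":[0,0,0],"twist":[0,0,0.137],"grip":-1},{"translation":[0,0,0],"twist":[0,0,0.137],"grip":-1},{"translation":[0,0,0],"twist":[0,0,0.137],"grip":-1},{"translation":[22,-44,0],"twist":[0,0,0],"grip":-1},{"translation":[22,-44,0],"twist":[0,0,0],"grip":-1},{"translation":[22,-44,0],"twist":[0,0,0],"grip":-1},{"translation":[22,-44,0],"twist":[0,0,0],"grip":-1},{"translation":[22,-44,0],"twist":[0,0,0],"grip":-1},{"translation":[22,-44,0],"twist":[0,0,0],"grip":-1}]' 20
cat >> h.py <<'E'
def go(x,y,z,yaw=-0.085):
    s=robot.read_state(); M=R.from_rotvec(s["orientation"]).as_matrix(); st()
    cur=np.arctan2(M[1,0],M[0,0]); dw=np.array([x,y,z])-s["tool_pos"]
    # shift in the tool frame after turning, tool vertical
    c,n=np.cos(yaw),np.sin(yaw); A=np.array([[c,n,0],[n,-c,0],[0,0,-1]]).T
    tilt=M[:,2]; print("yaw",round(cur,4),"twist z",round(cur-yaw,4),"tilt",np.round(tilt,4),"shift mm after turn",np.round(1000*A.T@dw,1))
E
python3 -c "from h import *; go(.629,.061,.194)"
```

```text
t: 1.1
tool_pos: [0.4253, -0.2845, 0.1882]
orientation: [-3.127, 0.189, 0.011]
force: [0.4, -0.9, -0.2]
opening: 0.0174
1.1 [ 0.4253 -0.2845  0.1882] [-3.127  0.189  0.011] [ 0.4 -0.9 -0.2] 0.0174 [-0.69 -0.1   1.73  0.    1.52  1.  ]
yaw -0.1207 twist z -0.0357 tilt [-0.0064  0.0096 -0.9999] shift mm after turn [ 173.6 -361.6   -5.8]
```

```bash
python3 -m pendant '[{"translation":[20,-43,0],"twist":[0,0,0],"grip":-1},{"translation":[20,-43,0],"twist":[0,0,0],"grip":-1},{"translation":[20,-43,0],"twist":[0,0,0],"grip":-1},{"translation":[20,-43,0],"twist":[0,0,0],"grip":-1},{"translation":[20,-43,0],"twist":[0,0,0],"grip":-1},{"translation":[20,-43,0],"twist":[0,0,0],"grip":-1},{"translation":[20,-43,0],"twist":[0,0,0],"grip":-1},{"translation":[20,-43,0],"twist":[0,0,0],"grip":-1},{"translation":[0,0,0],"twist":[0,0,0],"grip":-1},{"translation":[0,0,0],"twist":[0,0,0],"grip":-1}]'
python3 -c "from h import *; go(.629,.061,.1)"
```

```text
t: 2.1
tool_pos: [0.6302, 0.0601, 0.1844]
orientation: [-3.126, 0.178, 0.021]
force: [-0.3, -0.1, 0.7]
opening: 0.0006
2.1 [0.6302 0.0601 0.1844] [-3.126  0.178  0.021] [-0.3 -0.1  0.7] 0.0006 [0.01 0.24 1.39 0.01 1.53 1.69]
yaw -0.1136 twist z -0.0286 tilt [-0.0131  0.0112 -0.9999] shift mm after turn [-1.3 -0.8 84.4]
```

```bash
python3 -m pendant '[{"translation":[0,0,0],"twist":[-0.011,0.013,-0.028],"grip":-1},{"translation":[0,0,25],"twist":[0,0,0],"grip":-1},{"translation":[0,0,25],"twist":[0,0,0],"grip":-1},{"translation":[0,0,25],"twist":[0,0,0],"grip":-1},{"translation":[0,0,25],"twist":[0,0,0],"grip":-1},{"translation":[0,0,20],"twist":[0,0,0],"grip":-1},{"translation":[0,0,20],"twist":[0,0,0],"grip":-1},{"translation":[0,0,18],"twist":[0,0,0],"grip":-1},{"translation":[0,0,0],"twist":[0,0,0],"grip":-1},{"translation":[0,0,0],"twist":[0,0,0],"grip":-1}]'
cat >> h.py <<'E'
    w=np.cross(tilt,[0,0,-1]); print("tilt fix twist",np.round(M.T@w,4))
E
python3 -c "from h import *; go(.629,.061,.028)"
```

```text
t: 3.1
tool_pos: [0.6271, 0.0452, 0.0249]
orientation: [3.13, -0.135, 0.012]
force: [-0.1, -0.3, -0.0]
opening: 0.0003
3.1 [0.6271 0.0452 0.0249] [ 3.13  -0.135  0.012] [-0.1 -0.3 -0. ] 0.0003 [-0.    0.34  1.57 -0.01  1.23  1.66]
yaw -0.0862 twist z -0.0012 tilt [ 0.0072 -0.0092 -0.9999] shift mm after turn [  0.5 -15.9  -3.1]
tilt fix twist [ 0.0086 -0.0079  0.    ]
```

```bash
python3 -m pendant '[{"translation":[0,-14,0],"twist":[0.008,-0.008,0],"grip":-1},{"translation":[-6,0,0],"twist":[0,0,0],"grip":-1},{"translation":[-6,0,0],"twist":[0,0,0],"grip":-1},{"translation":[-8,0,0],"twist":[0,0,0],"grip":-1},{"translation":[-12,0,0],"twist":[0,0,0],"grip":-1},{"translation":[-15,0,0],"twist":[0,0,0],"grip":-1},{"translation":[-18,0,0],"twist":[0,0,0],"grip":-1},{"translation":[-18,0,0],"twist":[0,0,0],"grip":-1},{"translation":[-18,0,0],"twist":[0,0,0],"grip":-1},{"translation":[-18,0,0],"twist":[0,0,0],"grip":-1}]'
python3 -c "from h import *; go(.629,.061,.028)"
```

```text
t: 4.1
tool_pos: [0.5075, 0.0707, 0.0311]
orientation: [-3.139, 0.133, -0.017]
force: [0.0, -1.0, -0.1]
opening: 0.0009
4.1 [0.5075 0.0707 0.0311] [-3.139  0.133 -0.017] [ 0.  -1.  -0.1] 0.0009 [ 0.04  0.03  1.91 -0.    1.2   1.69]
yaw -0.0847 twist z 0.0003 tilt [ 1.110e-02 -3.000e-04 -9.999e-01] shift mm after turn [121.9  -0.7   3.1]
tilt fix twist [-0.0006 -0.0111  0.    ]
```

```bash
python3 -c "
from h import *
im,d=snap('side','s1'); cv2.imwrite('pics/s1c.png',cv2.resize(im[120:320,140:400,::-1],None,fx=3,fy=3))"
```

```text
(no output)
```

View pics/s1c.png

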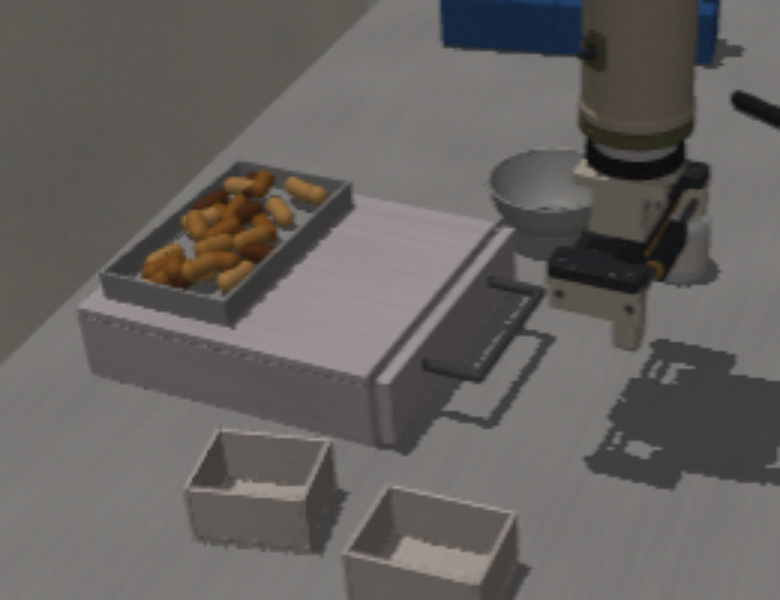

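```bash
python3 -c "
from h import *
d=np.load('pics/s1.npy'); P=pts('side',d)
print('tip',P[232:236,347:351].reshape(-1,3)[::5].round(3)); 
K,D,T=info('side')
def proj(p):
    c=np.linalg.inv(T)@np.r_[p,1]; return cv2.projectPoints(np.array([[c[0],-c[1],-c[2]]]),np.zeros(3),np.zeros(3),K,D)[0].ravel()
print(proj(robot.read_state()['tool_pos']))
D0=P[0:400]; 
# handle bar points in side view (crop 480,377)->(300,245.6); (540,292)->(320,217)
for (u,v) in [(300,245),(311,231),(319,218)]: print(P[v-1:v+2,u-1:u+2].reshape(-1,3).round(3).tolist())
st()
for (u,v) in [(300,245),(311,231),(319,218)]: print(onplane('side',[[u,v]],.046))
"
```

```text
tip [[0.509 0.087 0.074]
 [0.507 0.086 0.071]
 [0.504 0.085 0.068]
 [0.501 0.087 0.067]]
[349.98156485 243.22211815]
[[0.614, 0.135, 0.052], [0.613, 0.129, 0.048], [0.61, 0.131, 0.05], [0.614, 0.134, 0.049], [0.612, 0.132, 0.048], [0.611, 0.13, 0.046], [0.613, 0.138, 0.049], [0.612, 0.134, 0.046], [0.631, 0.075, -0.001]]
[[0.608, 0.067, 0.048], [0.606, 0.066, 0.047], [0.605, 0.062, 0.045], [0.608, 0.07, 0.047], [0.606, 0.067, 0.045], [0.623, 0.01, 0.003], [0.605, 0.076, 0.048], [0.625, 0.011, -0.0], [0.622, 0.011, 0.0]]
[[0.605, 0.011, 0.051], [0.602, 0.011, 0.052], [0.6, 0.01, 0.051], [0.602, 0.019, 0.054], [0.602, 0.012, 0.049], [0.601, 0.006, 0.046], [0.602, 0.019, 0.051], [0.601, 0.015, 0.048], [0.6, 0.009, 0.044]]
4.15 [0.5047 0.071  0.0303] [-3.139  0.132 -0.013] [1.5 0.4 0. ] 0.0007 [ 0.04  0.02  1.91 -0.    1.2   1.69]
[[0.61300537 0.13007401 0.046     ]]
[[0.60541125 0.06821724 0.046     ]]
[[0.60327608 0.00737466 0.046     ]]
```

```bash
python3 -c "
from h import *
d=np.load('pics/s1.npy'); P=pts('side',d)
for v in range(214,246,2): print(v,[tuple(P[v,u].round(3)) for u in (344,348,352)])
im=cv2.imread('pics/s1.png'); cv2.imwrite('pics/s1d.png',cv2.resize(im[170:260,310:390],None,fx=7,fy=6.6,interpolation=cv2.INTER_NEAREST))
"
```

```text
214 [(np.float64(0.497), np.float64(0.166), np.float64(0.178)), (np.float64(0.488), np.float64(0.165), np.float64(0.179)), (np.float64(0.48), np.float64(0.163), np.float64(0.179))]
216 [(np.float64(0.497), np.float64(0.164), np.float64(0.171)), (np.float64(0.488), np.float64(0.167), np.float64(0.175)), (np.float64(0.48), np.float64(0.164), np.float64(0.174))]
218 [(np.float64(0.497), np.float64(0.166), np.float64(0.167)), (np.float64(0.488), np.float64(0.167), np.float64(0.169)), (np.float64(0.48), np.float64(0.161), np.float64(0.167))]
220 [(np.float64(0.499), np.float64(0.158), np.float64(0.157)), (np.float64(0.488), np.float64(0.167), np.float64(0.164)), (np.float64(0.479), np.float64(0.168), np.float64(0.167))]
222 [(np.float64(0.498), np.float64(0.16), np.float64(0.153)), (np.float64(0.49), np.float64(0.159), np.float64(0.154)), (np.float64(0.481), np.float64(0.16), np.float64(0.156))]
224 [(np.float64(0.499), np.float64(0.158), np.float64(0.146)), (np.float64(0.49), np.float64(0.159), np.float64(0.148)), (np.float64(0.48), np.float64(0.16), np.float64(0.151))]
226 [(np.float64(
[... 1085 characters left out ...]
.535), np.float64(0.012), np.float64(-0.001)), (np.float64(0.524), np.float64(0.013), np.float64(0.002)), (np.float64(0.514), np.float64(0.01), np.float64(0.001))]
240 [(np.float64(0.532), np.float64(0.023), np.float64(0.0)), (np.float64(0.521), np.float64(0.022), np.float64(0.002)), (np.float64(0.512), np.float64(0.015), np.float64(-0.001))]
242 [(np.float64(0.53), np.float64(0.031), np.float64(0.0)), (np.float64(0.52), np.float64(0.029), np.float64(0.001)), (np.float64(0.51), np.float64(0.025), np.float64(0.0))]
244 [(np.float64(0.528), np.float64(0.039), np.float64(-0.0)), (np.float64(0.517), np.float64(0.039), np.float64(0.002)), (np.float64(0.508), np.float64(0.035), np.float64(0.002))]
```

View pics/s1d.png

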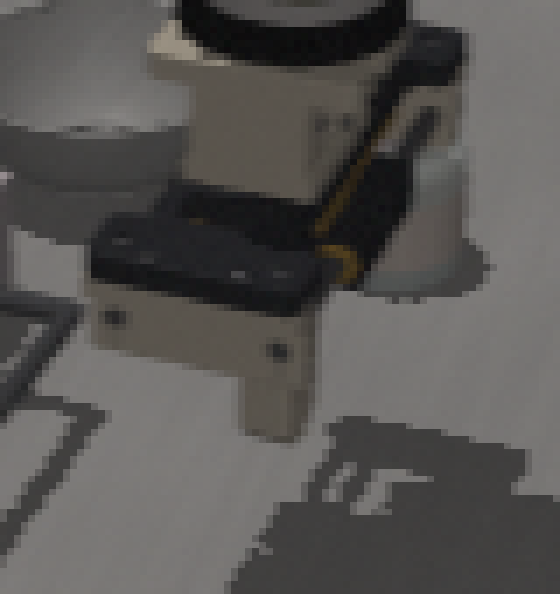

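The crop shows the real fingertip ending at pixel (349,235), about 0.06 m above the table, where the reading says 0.030. So the reported TCP height is about 30 mm off, and the fingers passed over the bar, which is still home. I'll retry using the heights I see, and verify them.

```bash
python3 -m pendant '[{"translation":[0,0,-20],"twist":[0,-0.011,0],"grip":-1},{"translation":[30,0,0],"twist":[0,0,0],"grip":-1},{"translation":[30,0,0],"twist":[0,0,0],"grip":-1},{"translation":[30,0,0],"twist":[0,0,0],"grip":-1},{"translation":[30,0,0],"twist":[0,0,0],"grip":-1},{"translation":[3,0,0],"twist":[0,0,0],"grip":-1},{"translation":[0,0,0],"twist":[0,0,0],"grip":-1},{"translation":[0,0,10],"twist":[0,0,0],"grip":-1},{"translation":[0,0,10],"twist":[0,0,0],"grip":-1},{"translation":[0,0,0],"twist":[0,0,0],"grip":-1}]'
python3 -c "
from h import *
go(.629,.061,.0); im,d=snap('side','s2'); P=pts('side',d)
s=robot.read_state(); t=s['tool_pos']
m=(abs(P[...,0]-t[0])<.03)&(abs(P[...,1]-t[1])<.03)&(P[...,2]>.02); m[:,:]=m
for z in np.arange(.03,.16,.01):
    q=P[m&(abs(P[...,2]-z)<.005)]; print(round(z,3),len(q),q.mean(0).round(3) if len(q) else '', q.min(0).round(3) if len(q) else '', q.max(0).round(3) if len(q) else '')"
```

```text
t: 5.15
tool_pos: [0.6268, 0.0617, 0.0308]
orientation: [-3.139, 0.127, 0.001]
force: [-0.7, -0.5, -0.2]
opening: 0.0003
5.15 [0.6268 0.0617 0.0308] [-3.139e+00  1.270e-01  1.000e-03] [-0.7 -0.5 -0.2] 0.0003 [0.02 0.34 1.55 0.   1.25 1.67]
yaw -0.0809 twist z 0.0041 tilt [-7.e-04  2.e-04 -1.e+00] shift mm after turn [ 2.3  0.5 30.8]
tilt fix twist [-0.0002  0.0007  0.    ]
0.03 9 [0.656 0.047 0.03 ] [0.655 0.032 0.028] [0.657 0.06  0.035]
0.04 17 [0.644 0.048 0.04 ] [0.603 0.037 0.035] [0.657 0.067 0.045]
0.05 72 [0.616 0.061 0.05 ] [0.602 0.033 0.045] [0.657 0.09  0.054]
0.06 27 [0.634 0.059 0.06 ] [0.617 0.034 0.055] [0.657 0.079 0.065]
0.07 35 [0.626 0.072 0.07 ] [0.617 0.052 0.065] [0.657 0.081 0.074]
0.08 42 [0.624 0.071 0.08 ] [0.618 0.05  0.075] [0.638 0.081 0.085]
0.09 28 [0.622 0.069 0.089] [0.617 0.047 0.085] [0.637 0.081 0.093]
0.1 22 [0.619 0.066 0.1  ] [0.617 0.047 0.096] [0.623 0.081 0.105]
0.11 24 [0.619 0.067 0.11 ] [0.617 0.046 0.105] [0.623 0.082 0.115]
0.12 6 [0.619 0.07  0.117] [0.617 0.057 0.115] [0.62  0.08  0.119]
0.13 0   
0.14 0   
0.15 1 [0.612 0.091 0.149] [0.612 0.091 0.149] [0.612 0.091 0.149]
```

```bash
python3 -m pendant '[{"translation":[2,0,8],"twist":[0,0,0],"grip":-1},{"translation":[0,0,8],"twist":[0,0,0],"grip":-1},{"translation":[0,0,8],"twist":[0,0,0],"grip":-1},{"translation":[0,0,5],"twist":[0,0,0],"grip":-1},{"translation":[0,0,0],"twist":[0,0,0],"grip":-1},{"translation":[-5,0,0],"twist":[0,0,0],"grip":-1},{"translation":[-6,0,0],"twist":[0,0,0],"grip":-1},{"translation":[-7,0,0],"twist":[0,0,0],"grip":-1},{"translation":[-8,0,0],"twist":[0,0,0],"grip":-1},{"translation":[-8,0,0],"twist":[0,0,0],"grip":-1}]'
python3 -c "from h import *; go(.629,.061,.0)"
```

```text
t: 6.2
tool_pos: [0.5938, 0.0646, 0.0008]
orientation: [-3.139, 0.127, -0.004]
force: [2.5, 0.1, -1.5]
opening: 0.0008
6.2 [0.5938 0.0646 0.0008] [-3.139  0.127 -0.004] [ 2.5  0.1 -1.5] 0.0008 [0.02 0.29 1.67 0.   1.17 1.67]
yaw -0.0809 twist z 0.0041 tilt [ 2.8e-03  3.0e-04 -1.0e+00] shift mm after turn [35.3  0.6  0.8]
tilt fix twist [-0.0005 -0.0028  0.    ]
```

```bash
python3 -m pendant '[{"translation":[-12,0,0],"twist":[0,0,0],"grip":-1},{"translation":[-15,0,0],"twist":[0,0,0],"grip":-1},{"translation":[-16,0,0],"twist":[0,0,0],"grip":-1},{"translation":[-16,0,0],"twist":[0,0,0],"grip":-1},{"translation":[-16,0,0],"twist":[0,0,0],"grip":-1},{"translation":[-16,0,0],"twist":[0,0,0],"grip":-1},{"translation":[-16,0,0],"twist":[0,0,0],"grip":-1},{"translation":[-14,0,0],"twist":[0,0,0],"grip":-1},{"translation":[-12,0,0],"twist":[0,0,0],"grip":-1},{"translation":[-10,0,0],"twist":[0,0,0],"grip":-1}]'
python3 -c "from h import *; go(.629,.061,.0)"
```

```text
t: 7.2
tool_pos: [0.4503, 0.0773, 0.0035]
orientation: [-3.136, 0.127, -0.041]
force: [63.1, -5.1, -45.7]
opening: 0.0003
7.2 [0.4503 0.0773 0.0035] [-3.136  0.127 -0.041] [ 63.1  -5.1 -45.7] 0.0003 [ 0.06 -0.1   2.09 -0.    1.13  1.71]
yaw -0.0808 twist z 0.0042 tilt [ 0.0262  0.0013 -0.9997] shift mm after turn [179.4   1.1   3.5]
tilt fix twist [-0.0034 -0.026   0.    ]
```

```bash
python3 -m pendant '[{"translation":[6,0,0],"twist":[0,0,0],"grip":-1},{"translation":[5,0,0],"twist":[0,0,0],"grip":-1},{"translation":[0,0,-25],"twist":[0,-0.02,0],"grip":-1},{"translation":[0,0,-40],"twist":[0,0,0],"grip":-1},{"translation":[0,0,-45],"twist":[0,0,0],"grip":-1},{"translation":[0,0,-40],"twist":[0,0,0],"grip":-1},{"translation":[0,50,0],"twist":[0,0,0],"grip":-1},{"translation":[0,50,0],"twist":[0,0,0],"grip":-1},{"translation":[0,50,0],"twist":[0,0,0],"grip":-1},{"translation":[0,50,0],"twist":[0,0,0],"grip":-1}]'
python3 -c "
from h import *
go(.629,.061,.0); im,d=snap('top','t3'); snap('side','s3')
cv2.imwrite('pics/t3c.png',cv2.resize(im[130:300,220:420,::-1],None,fx=4,fy=3.5,interpolation=cv2.INTER_CUBIC) if 0 else cv2.resize(im[140:290,220:420,::-1],None,fx=4,fy=4,interpolation=cv2.INTER_CUBIC))"
```

```text
t: 8.2
tool_pos: [0.4388, -0.1213, 0.16]
orientation: [-3.136, 0.103, -0.003]
force: [0.4, 0.1, 0.2]
opening: 0.0004
8.2 [ 0.4388 -0.1213  0.16  ] [-3.136e+00  1.030e-01 -3.000e-03] [0.4 0.1 0.2] 0.0004 [-0.39 -0.25  1.92  0.    1.47  1.25]
yaw -0.0655 twist z 0.0195 tilt [ 0.0019  0.0039 -1.    ] shift mm after turn [ 174.1 -197.8  160. ]
tilt fix twist [-0.004  -0.0016  0.    ]
```

View pics/t3c.png

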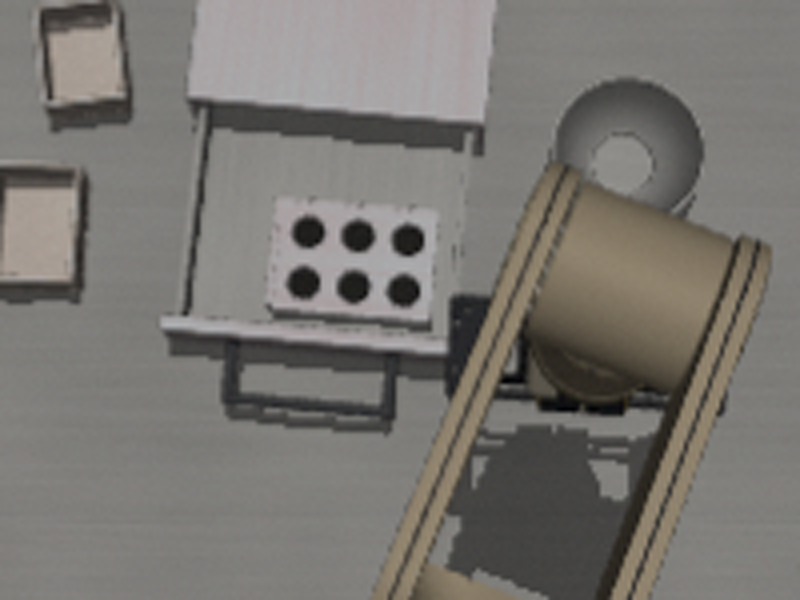

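Run:
```python
from h import *
c=lambda L:[[220+a/4-.375,140+b/4-.375] for a,b in L]
pf=onplane("top",c([(163,322),(448,345)]),.068)  # panel top middle-ish
ue=onplane("top",c([(188,103),(484,125)]),.07)
bar=onplane("top",c([(230,404),(388,414)]),.05)
pl=onplane("top",c([(275,198),(438,210),(432,317),(268,303)]),.038)
rw=onplane("top",c([(466,138),(455,300)]),.046); lw=onplane("top",c([(206,110),(186,315)]),.046)
for n,q in dict(pf=pf,ue=ue,bar=bar,rw=rw,lw=lw).items(): e=q[0]-q[1]; print(n,q.round(4)[:,:2].tolist(),"yaw",round(-np.arctan2(e[0],e[1]),3),"alongx",round(np.arctan2(e[1],e[0]),3))
print("plate",pl.round(4)[:,:2].tolist())
for i in range(4): e=pl[i]-pl[(i+1)%4]; print(np.linalg.norm(e).round(4), -np.arctan2(e[0],e[1]).round(3))
d=np.load("pics/top0.npy")
d=np.load("pics/t3.npy"); P=pts("top",d)
v,u=np.mgrid[0:400,0:640]; z=P[...,2]
roi=(u>266)&(u<337)&(v>168)&(v<224)
m=roi&(z>.02)&(z<.05); n,l,s,cc=cv2.connectedComponentsWithStats(m.astype(np.uint8)); print(s[1:].tolist())
k=(u>287)&(u<329)&(v>188)&(v<218)&(z>.02)&(z<.05); print("plate top z",np.percentile(z[k],[10,50,90]))
r=cv2.minAreaRect(P[k][:,:2].astype(np.float32)); print(r)
# points in unit frame, floor
k=roi&(z<.02)&(z>.0); print("floor",np.median(z[k]))
```

```text
pf [[0.4985, 0.1962], [0.48, -0.032]] yaw -0.081 alongx 1.49
ue [[0.6797, 0.1804], [0.661, -0.0618]] yaw -0.077 alongx 1.494
bar [[0.4347, 0.143], [0.4268, 0.016]] yaw -0.063 alongx 1.508
rw [[0.6564, -0.0476], [0.5203, -0.0381]] yaw -1.641 alongx -0.07
lw [[0.6805, 0.1682], [0.5079, 0.1806]] yaw -1.642 alongx -0.072
plate [[0.6073, 0.1103], [0.5971, -0.0244], [0.5076, -0.0194], [0.5192, 0.1147]]
0.1351 -0.075
0.0896 -1.627
0.1346 3.056
0.0882 1.521
[[310, 169, 1, 1, 1], [267, 170, 5, 42, 65], [276, 171, 1, 1, 1], [278, 170, 1, 1, 1], [293, 170, 1, 1, 1], [327, 171, 2, 2, 2], [284, 172, 1, 1, 1], [298, 173, 1, 1, 1], [273, 175, 1, 1, 1], [295, 175, 1, 1, 1], [319, 175, 1, 1, 1], [332, 175, 1, 1, 1], [335, 175, 1, 1, 1], [278, 176, 1, 1, 1], [280, 176, 1, 1, 1], [286, 177, 1, 1, 1], [288, 177, 1, 1, 1], [300, 176, 1, 1, 1], [308, 177, 1, 1, 1], [312, 176, 1, 1, 1], [329, 176, 1, 1, 1], [296, 178, 1, 1, 1], [318, 179, 2, 2, 2], [334, 178, 1, 1, 1], [313, 180, 1, 1, 1], [274, 182, 1, 1, 1], [279, 183, 1, 1, 1], [309, 183, 1, 1, 1], [321, 182, 1, 1, 1], [335, 182, 1, 1, 1], [281, 184, 1,
[... 417 characters left out ...]
 199, 1, 1, 1], [279, 200, 1, 1, 1], [283, 201, 2, 2, 2], [334, 202, 1, 1, 1], [274, 204, 1, 1, 1], [332, 204, 1, 1, 1], [271, 206, 1, 1, 1], [333, 206, 2, 4, 5], [282, 208, 1, 1, 1], [285, 209, 1, 1, 1], [276, 211, 1, 1, 1], [267, 213, 1, 1, 1], [277, 213, 1, 1, 1], [279, 212, 1, 1, 1], [282, 213, 1, 1, 1], [333, 212, 1, 2, 2], [330, 215, 1, 1, 1], [332, 215, 1, 1, 1], [298, 219, 1, 1, 1], [285, 220, 1, 1, 1], [295, 221, 1, 1, 1], [319, 221, 1, 1, 1], [267, 223, 1, 1, 1], [323, 222, 1, 1, 1], [329, 222, 1, 1, 1]]
plate top z [0.03244345 0.03721838 0.04203331]
((0.5611903071403503, 0.045759644359350204), (0.13363894820213318, 0.09706626832485199), 89.3412094116211)
floor 0.013205678928203013
```

```bash
python3 -c "
import cv2
im=cv2.imread('pics/s3.png'); cv2.imwrite('pics/s3c.png',cv2.resize(im[170:290,220:380],None,fx=5,fy=5,interpolation=cv2.INTER_CUBIC))"
```

```text
(no output)
```

View pics/s3c.png

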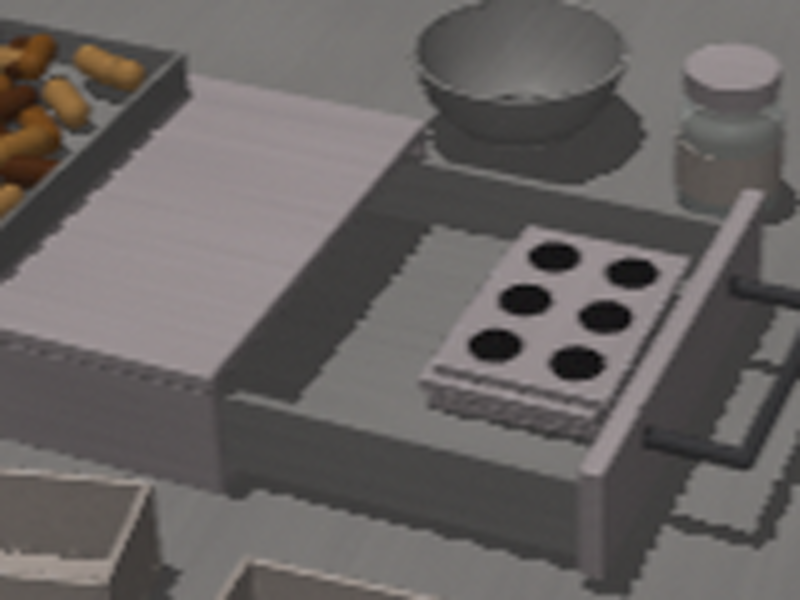

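The drawer is out, with the unit's front edge at crop (188,103)–(484,125) and the panel at (163,322)–(448,345). The stack sits about 24 mm from the front panel and 16 mm from the right wall, slightly out of line. I'll open the jaws across the drawer and come down behind the stack.

```bash
python3 -c "from h import *; go(.6333,.0346,.06,-.08)"; python3 -m pendant '[{"translation":[0,0,0],"twist":[0,0,0.014],"grip":0.9},{"translation":[44,-42,0],"twist":[0,0,0],"grip":0.9},{"translation":[44,-42,0],"twist":[0,0,0],"grip":0.9},{"translation":[44,-42,0],"twist":[0,0,0],"grip":0.9},{"translation":[44,-42,0],"twist":[0,0,0],"grip":0.9},{"translation":[0,0,30],"twist":[0,0,0],"grip":0.9},{"translation":[0,0,30],"twist":[0,0,0],"grip":0.9},{"translation":[0,0,30],"twist":[0,0,0],"grip":0.9},{"translation":[0,0,10],"twist":[0,0,0],"grip":0.9},{"translation":[0,0,0],"twist":[0,0,0],"grip":0.9}]'
python3 -c "from h import *; go(.6333,.0346,-.011,-.08)"
```

```text
8.3 [ 0.4382 -0.1252  0.1598] [-3.137e+00  1.150e-01 -1.000e-03] [0.6 0.7 0.1] 0.0003 [-0.39 -0.25  1.92  0.    1.47  1.25]
yaw -0.073 twist z 0.007 tilt [ 0.001  0.002 -1.   ] shift mm after turn [ 181.7 -174.9   99.8]
tilt fix twist [-0.0021 -0.0009  0.    ]
t: 9.3
tool_pos: [0.5976, 0.0188, 0.0547]
orientation: [-3.134, 0.136, 0.011]
force: [0.2, 0.9, 0.1]
opening: 0.0759
9.3 [0.5976 0.0188 0.0547] [-3.134  0.136  0.011] [0.2 0.9 0.1] 0.0759 [-0.06  0.24  1.63  0.01  1.28  1.6 ]
yaw -0.0865 twist z -0.0065 tilt [-0.0068  0.0052 -1.    ] shift mm after turn [ 34.3 -18.6  65.7]
tilt fix twist [-0.0046  0.0072  0.    ]
```

```bash
python3 -m pendant '[{"translation":[18,-9,0],"twist":[-0.005,0.007,-0.006],"grip":0.9},{"translation":[17,-9,0],"twist":[0,0,0],"grip":0.9},{"translation":[0,0,0],"twist":[0,0,0],"grip":0.9},{"translation":[0,0,0],"twist":[0,0,0],"grip":0.9},{"translation":[0,0,0],"twist":[0,0,0],"grip":0.9},{"translation":[0,0,0],"twist":[0,0,0],"grip":0.9},{"translation":[0,0,0],"twist":[0,0,0],"grip":0.9},{"translation":[0,0,0],"twist":[0,0,0],"grip":0.9},{"translation":[0,0,0],"twist":[0,0,0],"grip":0.9},{"translation":[0,0,0],"twist":[0,0,0],"grip":0.9}]'
python3 -c "
from h import *
go(.6333,.0346,-.011,-.08)
im,d=snap('side','s4'); cv2.imwrite('pics/s4c.png',cv2.resize(im[150:290,220:400,::-1],None,fx=4,fy=4,interpolation=cv2.INTER_CUBIC))"
```

```text
t: 10.3
tool_pos: [0.6346, 0.0352, 0.0623]
orientation: [3.138, -0.127, 0.007]
force: [-0.2, -0.7, 0.6]
opening: 0.088
10.3 [0.6346 0.0352 0.0623] [ 3.138 -0.127  0.007] [-0.2 -0.7  0.6] 0.088 [-0.02  0.32  1.52 -0.    1.3   1.63]
yaw -0.0806 twist z -0.0006 tilt [ 4.2e-03 -8.0e-04 -1.0e+00] shift mm after turn [-1.2  0.7 73.3]
tilt fix twist [ 0.0005 -0.0042  0.    ]
```

View pics/s4c.png

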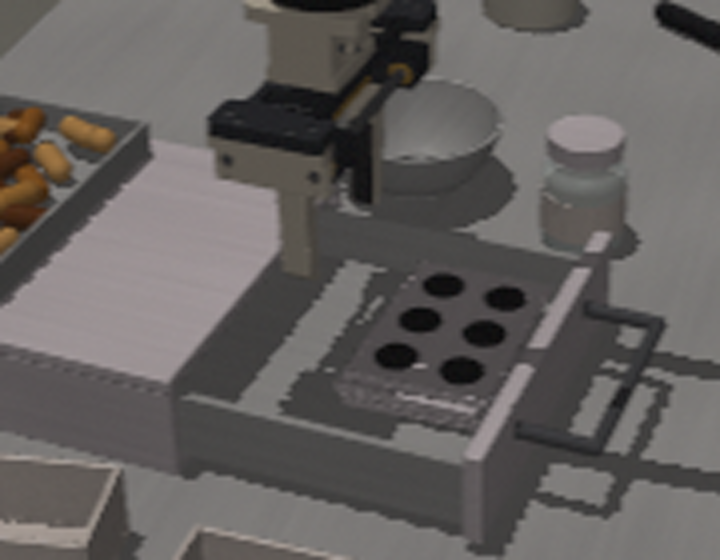

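The tool is upright with the jaws across the drawer. The fingertip is at crop (297,272), in the open strip between the stack and the roof, and all four plates are still in place. Descending.

```bash
python3 -m pendant '[{"translation":[0,0,20],"twist":[0,-0.004,0],"grip":0.9},{"translation":[0,0,20],"twist":[0,0,0],"grip":0.9},{"translation":[0,0,15],"twist":[0,0,0],"grip":0.9},{"translation":[0,0,6],"twist":[0,0,0],"grip":0.9},{"translation":[0,0,3],"twist":[0,0,0],"grip":0.9},{"translation":[0,0,0],"twist":[0,0,0],"grip":0.9},{"translation":[0,0,2],"twist":[0,0,0],"grip":0.9},{"translation":[0,0,2],"twist":[0,0,0],"grip":0.9},{"translation":[0,0,0],"twist":[0,0,0],"grip":0.9},{"translation":[0,0,0],"twist":[0,0,0],"grip":0.9}]'
python3 -c "
from h import *
go(.6333,.0346,-.011,-.08)"
```

```text
t: 11.35
tool_pos: [0.6379, 0.0349, -0.0072]
orientation: [3.138, -0.126, 0.009]
force: [0.2, 0.9, -0.3]
opening: 0.0883
11.35 [ 0.6379  0.0349 -0.0072] [ 3.138 -0.126  0.009] [ 0.2  0.9 -0.3] 0.0883 [-0.03  0.4   1.55 -0.    1.18  1.63]
yaw -0.0806 twist z -0.0006 tilt [ 5.6e-03 -8.0e-04 -1.0e+00] shift mm after turn [-4.6  0.6  3.8]
tilt fix twist [ 0.0003 -0.0056  0.    ]
```

```bash
python3 -m pendant '[{"translation":[0,0,1],"twist":[0,-0.005,0],"grip":0.9},{"translation":[0,0,1],"twist":[0,0,0],"grip":0.9},{"translation":[0,0,1],"twist":[0,0,0],"grip":0.9},{"translation":[0,0,1],"twist":[0,0,0],"grip":0.9},{"translation":[0,0,1],"twist":[0,0,0],"grip":0.9},{"translation":[0,0,1],"twist":[0,0,0],"grip":0.9},{"translation":[0,0,1],"twist":[0,0,0],"grip":0.9},{"translation":[0,0,1],"twist":[0,0,0],"grip":0.9},{"translation":[0,0,1],"twist":[0,0,0],"grip":0.9},{"translation":[0,0,1],"twist":[0,0,0],"grip":0.9}]'
python3 -c "
from h import *
go(.6333,.0346,-.011,-.08)"
```

```text
t: 12.35
tool_pos: [0.6438, 0.0345, -0.0094]
orientation: [3.138, -0.126, 0.017]
force: [-1.8, 0.2, 6.7]
opening: 0.0886
12.35 [ 0.6438  0.0345 -0.0094] [ 3.138 -0.126  0.017] [-1.8  0.2  6.7] 0.0886 [-0.03  0.41  1.54 -0.    1.18  1.63]
yaw -0.0805 twist z -0.0005 tilt [ 0.0109 -0.001  -0.9999] shift mm after turn [-10.5   0.7   1.6]
tilt fix twist [ 0.0001 -0.011   0.    ]
```

```bash
python3 -m pendant '[{"translation":[0,0,-3],"twist":[0,-0.01,0],"grip":0.9},{"translation":[-5,0,0],"twist":[0,0,0],"grip":0.9},{"translation":[-8,0,0],"twist":[0,0,0],"grip":0.9},{"translation":[-8,0,0],"twist":[0,0,0],"grip":0.9},{"translation":[-6,0,0],"twist":[0,0,0],"grip":0.9},{"translation":[-5,0,0],"twist":[0,0,0],"grip":0.9},{"translation":[-5,0,0],"twist":[0,0,0],"grip":0.9},{"translation":[-5,0,0],"twist":[0,0,0],"grip":0.9},{"translation":[-4,0,0],"twist":[0,0,0],"grip":0.9},{"translation":[-3,0,0],"twist":[0,0,0],"grip":0.9}]'
python3 -c "
from h import *
go(.6333,.0346,-.007,-.08)"
```

```text
t: 13.35
tool_pos: [0.5927, 0.0384, -0.0061]
orientation: [3.138, -0.127, 0.008]
force: [16.4, -2.0, -3.1]
opening: 0.0886
13.35 [ 0.5927  0.0384 -0.0061] [ 3.138 -0.127  0.008] [16.4 -2.  -3.1] 0.0886 [-0.02  0.29  1.69 -0.    1.16  1.63]
yaw -0.0806 twist z -0.0006 tilt [ 5.1e-03 -8.0e-04 -1.0e+00] shift mm after turn [40.8  0.5  0.9]
tilt fix twist [ 0.0003 -0.0052  0.    ]
```

```bash
python3 -m pendant '[{"translation":[-2,0,0],"twist":[0,0,0],"grip":0.9},{"translation":[-2,0,0],"twist":[0,0,0],"grip":0.9},{"translation":[-2,0,0],"twist":[0,0,0],"grip":0.9},{"translation":[0,0,0],"twist":[0,0,0],"grip":0.9},{"translation":[0,0,0],"twist":[0,0,0],"grip":0.9},{"translation":[0,0,0],"twist":[0,0,0],"grip":0.9},{"translation":[0,0,0],"twist":[0,0,0],"grip":0.9},{"translation":[0,0,0],"twist":[0,0,0],"grip":0.9},{"translation":[0,0,0],"twist":[0,0,0],"grip":0.9},{"translation":[0,0,0],"twist":[0,0,0],"grip":0.9}]'
python3 -c "
from h import *
go(.6333,.0346,-.007,-.08)"
```

```text
t: 14.35
tool_pos: [0.5932, 0.0385, -0.0023]
orientation: [-3.138, 0.131, -0.031]
force: [2.5, -0.6, 1.2]
opening: 0.0883
14.35 [ 0.5932  0.0385 -0.0023] [-3.138  0.131 -0.031] [ 2.5 -0.6  1.2] 0.0883 [-0.02  0.27  1.7   0.    1.15  1.63]
yaw -0.0837 twist z -0.0037 tilt [ 1.990e-02 -4.000e-04 -9.998e-01] shift mm after turn [40.2  0.7  4.7]
tilt fix twist [-0.0013 -0.0199  0.    ]
```

```bash
python3 -m pendant '[{"translation":[10,0,0],"twist":[0,-0.02,0],"grip":0.9},{"translation":[10,0,0],"twist":[0,0,0],"grip":0.9},{"translation":[0,0,-30],"twist":[0,0,0],"grip":0.9},{"translation":[0,0,-40],"twist":[0,0,0],"grip":0.9},{"translation":[0,0,-40],"twist":[0,0,0],"grip":-0.1},{"translation":[0,0,0],"twist":[0,0,-0.145],"grip":-0.1},{"translation":[0,0,0],"twist":[0,0,-0.145],"grip":-0.1},{"translation":[0,0,0],"twist":[0,0,-0.145],"grip":-0.1},{"translation":[0,0,0],"twist":[0,0,-0.145],"grip":-0.1},{"translation":[0,0,0],"twist":[0,0,-0.145],"grip":-0.1}]'
python3 -m pendant '[{"translation":[0,0,0],"twist":[0,0,-0.145],"grip":-0.1},{"translation":[0,0,0],"twist":[0,0,-0.145],"grip":-0.1},{"translation":[0,0,0],"twist":[0,0,-0.145],"grip":-0.1},{"translation":[0,0,0],"twist":[0,0,-0.145],"grip":-0.1},{"translation":[0,0,0],"twist":[0,0,-0.145],"grip":-0.1},{"translation":[0,0,0],"twist":[0,0,0],"grip":-0.1},{"translation":[0,0,0],"twist":[0,0,0],"grip":-0.1},{"translation":[0,0,0],"twist":[0,0,0],"grip":-0.1},{"translation":[0,0,0],"twist":[0,0,0],"grip":-0.1},{"translation":[0,0,0],"twist":[0,0,0],"grip":-0.1}]'
python3 -c "
from h import *
go(.5442,.1371,.06,1.491)"
```

```text
t: 15.35
tool_pos: [0.6094, 0.0372, 0.107]
orientation: [-2.964, -1.022, 0.02]
force: [-0.6, 0.4, -0.5]
opening: 0.0449
t: 16.35
tool_pos: [0.6063, 0.0376, 0.1027]
orientation: [-2.385, -2.02, 0.026]
force: [-0.6, 0.2, 0.1]
opening: 0.0423
16.35 [0.6063 0.0376 0.1027] [-2.385 -2.02   0.026] [-0.6  0.2  0.1] 0.0423 [-0.02  0.23  1.54  0.    1.39  0.14]
yaw 1.4056 twist z -0.0854 tilt [-0.0229  0.0015 -0.9997] shift mm after turn [ 94.2 -69.8  42.7]
tilt fix twist [-0.0228  0.0023  0.    ]
```

```bash
python3 -m pendant '[{"translation":[0,0,0],"twist":[-0.023,0.002,-0.085],"grip":-0.1},{"translation":[0,0,0],"twist":[0,0,0],"grip":-0.1},{"translation":[31,-23,0],"twist":[0,0,0],"grip":-0.1},{"translation":[31,-23,0],"twist":[0,0,0],"grip":-0.1},{"translation":[31,-23,0],"twist":[0,0,0],"grip":-0.1},{"translation":[0,0,0],"twist":[0,0,0],"grip":-0.1},{"translation":[0,0,0],"twist":[0,0,0],"grip":-0.1},{"translation":[0,0,15],"twist":[0,0,0],"grip":-0.1},{"translation":[0,0,15],"twist":[0,0,0],"grip":-0.1},{"translation":[0,0,0],"twist":[0,0,0],"grip":-0.1}]'
python3 -c "
from h import *
go(.5442,.1371,-.008,1.491)"
```

```text
t: 17.35
tool_pos: [0.5455, 0.1359, 0.0709]
orientation: [2.331, 2.105, 0.001]
force: [-0.9, -0.1, 0.0]
opening: 0.0419
17.35 [0.5455 0.1359 0.0709] [2.331e+00 2.105e+00 1.000e-03] [-0.9 -0.1  0. ] 0.0419 [ 0.15  0.12  1.73 -0.    1.29  0.25]
yaw 1.4694 twist z -0.0216 tilt [ 8.e-04 -3.e-04 -1.e+00] shift mm after turn [ 1.1 -1.4 78.9]
tilt fix twist [0.0009 0.0002 0.    ]
```

```bash
python3 -m pendant '[{"translation":[0,0,0],"twist":[0,0,-0.021],"grip":-0.1},{"translation":[0,0,22],"twist":[0,0,0],"grip":-0.1},{"translation":[0,0,22],"twist":[0,0,0],"grip":-0.1},{"translation":[0,0,16],"twist":[0,0,0],"grip":-0.1},{"translation":[0,0,8],"twist":[0,0,0],"grip":-0.1},{"translation":[0,0,3],"twist":[0,0,0],"grip":-0.1},{"translation":[0,0,0],"twist":[0,0,0],"grip":-0.1},{"translation":[0,0,2],"twist":[0,0,0],"grip":-0.1},{"translation":[0,0,1],"twist":[0,0,0],"grip":-0.1},{"translation":[0,0,0],"twist":[0,0,0],"grip":-0.1}]'
python3 -c "
from h import *
go(.5442,.1371,-.0065,1.491)"
```

```text
t: 18.35
tool_pos: [0.5494, 0.1326, -0.0035]
orientation: [2.306, 2.129, 0.004]
force: [-0.5, 0.2, -0.2]
opening: 0.0418
18.35 [ 0.5494  0.1326 -0.0035] [2.306 2.129 0.004] [-0.5  0.2 -0.2] 0.0418 [ 0.15  0.22  1.77 -0.    1.15  0.23]
yaw 1.4909 twist z -0.0001 tilt [ 4.e-03 -2.e-04 -1.e+00] shift mm after turn [ 4.  -5.6  3. ]
tilt fix twist [ 0.004  -0.0001  0.    ]
```

```bash
python3 -m pendant '[{"translation":[0,-3,3],"twist":[0.004,0,0],"grip":-0.1},{"translation":[0,0,2],"twist":[0,0,0],"grip":-0.1},{"translation":[0,0,0],"twist":[0,0,0],"grip":-0.1},{"translation":[-5,0,0],"twist":[0,0,0],"grip":-0.1},{"translation":[-6,0,0],"twist":[0,0,0],"grip":-0.1},{"translation":[-6,0,0],"twist":[0,0,0],"grip":-0.1},{"translation":[-5,0,0],"twist":[0,0,0],"grip":-0.1},{"translation":[-4,0,0],"twist":[0,0,0],"grip":-0.1},{"translation":[-3,0,0],"twist":[0,0,0],"grip":-0.1},{"translation":[-3,0,0],"twist":[0,0,0],"grip":-0.1}]'
python3 -c "
from h import *
go(.5442,.1371,-.0065,1.491)"
```

```text
t: 19.35
tool_pos: [0.545, 0.1044, -0.0074]
orientation: [-2.305, -2.127, -0.015]
force: [1.9, 26.9, -1.2]
opening: 0.0415
19.35 [ 0.545   0.1044 -0.0074] [-2.305 -2.127 -0.015] [ 1.9 26.9 -1.2] 0.0415 [0.09 0.2  1.8  0.01 1.14 0.17]
yaw 1.4904 twist z -0.0006 tilt [ 0.0038  0.0104 -0.9999] shift mm after turn [32.5 -3.4 -0.9]
tilt fix twist [ 0.0029 -0.0106  0.    ]
```

```bash
python3 -m pendant '[{"translation":[8,0,0],"twist":[0,-0.01,0],"grip":-0.1},{"translation":[6,0,0],"twist":[0,0,0],"grip":-0.1},{"translation":[0,0,-30],"twist":[0,0,0],"grip":-0.1},{"translation":[0,0,-40],"twist":[0,0,0],"grip":-0.1},{"translation":[0,0,-40],"twist":[0,0,0],"grip":-0.1},{"translation":[0,30,0],"twist":[0,0,0.145],"grip":-0.1},{"translation":[0,30,0],"twist":[0,0,0.145],"grip":-0.1},{"translation":[0,30,0],"twist":[0,0,0.145],"grip":-0.1},{"translation":[0,0,0],"twist":[0,0,0.145],"grip":0.9},{"translation":[0,0,0],"twist":[0,0,0.145],"grip":0.9}]'
python3 -m pendant '[{"translation":[0,0,0],"twist":[0,0,0.145],"grip":0.9},{"translation":[0,0,0],"twist":[0,0,0.145],"grip":0.9},{"translation":[0,0,0],"twist":[0,0,0.145],"grip":0.9},{"translation":[0,0,0],"twist":[0,0,0.145],"grip":0.9},{"translation":[0,0,0],"twist":[0,0,0.145],"grip":0.9},{"translation":[0,0,0],"twist":[0,0,0.145],"grip":0.9},{"translation":[0,0,0],"twist":[0,0,0],"grip":0.9},{"translation":[0,0,0],"twist":[0,0,0],"grip":0.9},{"translation":[0,0,0],"twist":[0,0,0],"grip":0.9},{"translation":[0,0,0],"twist":[0,0,0],"grip":0.9}]'
python3 -c "
from h import *
go(.6306,.0247,.06,-.08); snap('side','s5'); snap('top','t5')"
```

```text
t: 20.35
tool_pos: [0.6358, 0.0944, 0.108]
orientation: [2.919, 1.14, 0.001]
force: [0.3, -0.6, -0.0]
opening: 0.0534
t: 21.35
tool_pos: [0.6355, 0.0893, 0.1059]
orientation: [3.118, -0.23, 0.001]
force: [-0.8, -0.3, -1.0]
opening: 0.0883
21.35 [0.6355 0.0893 0.1059] [ 3.118e+00 -2.300e-01  1.000e-03] [-0.8 -0.3 -1. ] 0.0883 [ 0.07  0.3   1.46 -0.02  1.38  1.79]
yaw -0.1475 twist z -0.0675 tilt [-8.000e-04 -1.500e-02 -9.999e-01] shift mm after turn [ 0.3 64.8 45.9]
tilt fix twist [ 0.0149 -0.0014  0.    ]
```

```bash
python3 -m pendant '[{"translation":[0,0,0],"twist":[0.015,-0.001,-0.067],"grip":0.55},{"translation":[0,32,0],"twist":[0,0,0],"grip":0.55},{"translation":[0,30,0],"twist":[0,0,0],"grip":0.55},{"translation":[0,0,0],"twist":[0,0,0],"grip":0.55},{"translation":[0,0,25],"twist":[0,0,0],"grip":0.55},{"translation":[0,0,25],"twist":[0,0,0],"grip":0.55},{"translation":[0,0,25],"twist":[0,0,0],"grip":0.55},{"translation":[0,0,20],"twist":[0,0,0],"grip":0.55},{"translation":[0,0,8],"twist":[0,0,0],"grip":0.55},{"translation":[0,0,0],"twist":[0,0,0],"grip":0.55}]'
python3 -c "
from h import *
go(.6306,.0247,-.0065,-.08)"
```

```text
t: 22.45
tool_pos: [0.6332, 0.0291, 0.0023]
orientation: [-3.138, 0.11, -0.009]
force: [-0.1, 0.3, -0.0]
opening: 0.0724
22.45 [0.6332 0.0291 0.0023] [-3.138  0.11  -0.009] [-0.1  0.3 -0. ] 0.0724 [-0.04  0.38  1.56  0.    1.19  1.6 ]
yaw -0.0699 twist z 0.0101 tilt [ 0.0056  0.0019 -1.    ] shift mm after turn [-2.2  4.6  8.8]
tilt fix twist [-0.0023 -0.0054  0.    ]
```

```bash
python3 -m pendant '[{"translation":[0,3,6],"twist":[-0.002,-0.005,0.009],"grip":0.55},{"translation":[0,0,3],"twist":[0,0,0],"grip":0.55},{"translation":[-6,0,0],"twist":[0,0,0],"grip":0.55},{"translation":[-8,0,0],"twist":[0,0,0],"grip":0.55},{"translation":[-8,0,0],"twist":[0,0,0],"grip":0.55},{"translation":[-8,0,0],"twist":[0,0,0],"grip":0.55},{"translation":[-5,0,0],"twist":[0,0,0],"grip":0.55},{"translation":[-4,0,0],"twist":[0,0,0],"grip":0.55},{"translation":[-3,0,0],"twist":[0,0,0],"grip":0.55},{"translation":[-3,0,0],"twist":[0,0,0],"grip":0.55}]'
python3 -c "
from h import *
go(.6306,.0247,-.0065,-.08)"
```

```text
t: 23.45
tool_pos: [0.5922, 0.0297, -0.0003]
orientation: [-3.139, 0.125, -0.027]
force: [13.8, -1.4, -2.4]
opening: 0.0719
23.45 [ 5.922e-01  2.970e-02 -3.000e-04] [-3.139  0.125 -0.027] [13.8 -1.4 -2.4] 0.0719 [-0.04  0.27  1.7   0.    1.15  1.61]
yaw -0.0798 twist z 0.0002 tilt [ 1.690e-02 -6.000e-04 -9.999e-01] shift mm after turn [38.7  1.9  6.2]
tilt fix twist [-0.0008 -0.0169  0.    ]
```

```bash
python3 -m pendant '[{"translation":[5,0,0],"twist":[0,-0.017,0],"grip":0.55},{"translation":[3,0,3],"twist":[0,0,0],"grip":0.55},{"translation":[0,0,3],"twist":[0,0,0],"grip":0.55},{"translation":[0,0,2],"twist":[0,0,0],"grip":0.55},{"translation":[0,0,1],"twist":[0,0,0],"grip":0.55},{"translation":[0,0,1],"twist":[0,0,0],"grip":0.55},{"translation":[-4,0,0],"twist":[0,0,0],"grip":0.55},{"translation":[-4,0,0],"twist":[0,0,0],"grip":0.55},{"translation":[-3,0,0.5],"twist":[0,0,0],"grip":0.55},{"translation":[-3,0,0.5],"twist":[0,0,0],"grip":0.55}]'
python3 -c "
from h import *
go(.6306,.0247,-.0065,-.08)"
```

```text
t: 24.45
tool_pos: [0.5922, 0.0295, -0.0083]
orientation: [-3.139, 0.127, -0.024]
force: [13.7, -1.6, -2.1]
opening: 0.0719
24.45 [ 0.5922  0.0295 -0.0083] [-3.139  0.127 -0.024] [13.7 -1.6 -2.1] 0.0719 [-0.04  0.28  1.7   0.    1.14  1.61]
yaw -0.0809 twist z -0.0009 tilt [ 1.550e-02 -3.000e-04 -9.999e-01] shift mm after turn [38.7  1.8 -1.8]
tilt fix twist [-0.0009 -0.0155  0.    ]
```

```bash
python3 -m pendant '[{"translation":[6,0,0],"twist":[0,-0.016,0],"grip":0.55},{"translation":[6,0,0],"twist":[0,0,0],"grip":0.55},{"translation":[0,0,-30],"twist":[0,0,0],"grip":0.55},{"translation":[0,0,-45],"twist":[0,0,0],"grip":0.55},{"translation":[0,0,-45],"twist":[0,0,0],"grip":-1},{"translation":[0,0,-30],"twist":[0,0,0],"grip":-1},{"translation":[-30,40,0],"twist":[0,0,0],"grip":-1},{"translation":[-30,40,0],"twist":[0,0,0],"grip":-1},{"translation":[-30,40,0],"twist":[0,0,0],"grip":-1},{"translation":[-30,40,0],"twist":[0,0,0],"grip":-1}]'
python3 -m pendant '[{"translation":[-25,30,0],"twist":[0,0,0],"grip":-1},{"translation":[-20,20,0],"twist":[0,0,0],"grip":-1},{"translation":[0,0,0],"twist":[0,0,0],"grip":-1},{"translation":[0,0,0],"twist":[0,0,0],"grip":-1},{"translation":[0,0,0],"twist":[0,0,0],"grip":-1},{"translation":[0,0,0],"twist":[0,0,0],"grip":-1},{"translation":[0,0,0],"twist":[0,0,0],"grip":-1},{"translation":[0,0,0],"twist":[0,0,0],"grip":-1},{"translation":[0,0,0],"twist":[0,0,0],"grip":-1},{"translation":[0,0,0],"twist":[0,0,0],"grip":-1}]'
python3 -c "
from h import *
go(.4,.08,.1,-.08)
a,_=snap('side','s6'); b,_=snap('top','t6')
a=cv2.resize(a[170:280,240:380],None,fx=5,fy=5,interpolation=cv2.INTER_CUBIC)[:,:,::-1]
b=cv2.resize(b[160:250,255:355],None,fx=6,fy=6,interpolation=cv2.INTER_CUBIC)[:,:,::-1]
cv2.imwrite('pics/s6c.png',a); cv2.imwrite('pics/t6c.png',b)"
```

```text
t: 25.45
tool_pos: [0.4684, -0.1201, 0.1439]
orientation: [-3.139, 0.113, 0.009]
force: [0.6, -1.6, 1.1]
opening: 0.0284
t: 26.45
tool_pos: [0.4153, -0.1681, 0.1418]
orientation: [-3.138, 0.114, 0.013]
force: [0.2, 0.4, 0.7]
opening: 0.0006
26.45 [ 0.4153 -0.1681  0.1418] [-3.138  0.114  0.013] [0.2 0.4 0.7] 0.0006 [-0.5  -0.25  1.95 -0.    1.45  1.15]
yaw -0.0727 twist z 0.0073 tilt [-0.0083  0.002  -1.    ] shift mm after turn [ -35.  -246.1   41.8]
tilt fix twist [-0.0013  0.0085  0.    ]
```

View pics/t6c.png

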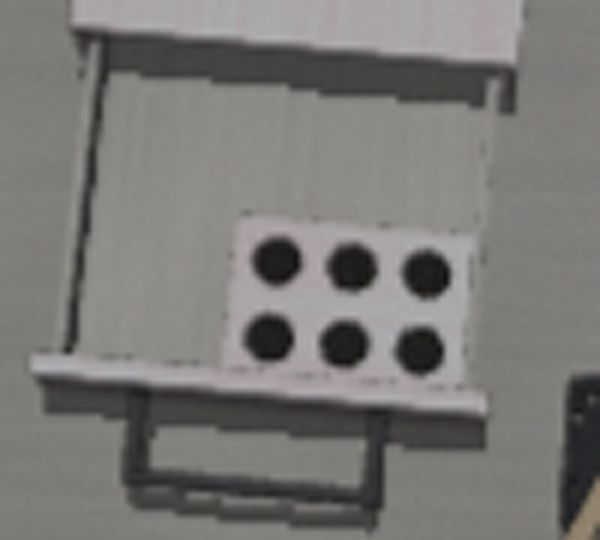

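View pics/s6c.png

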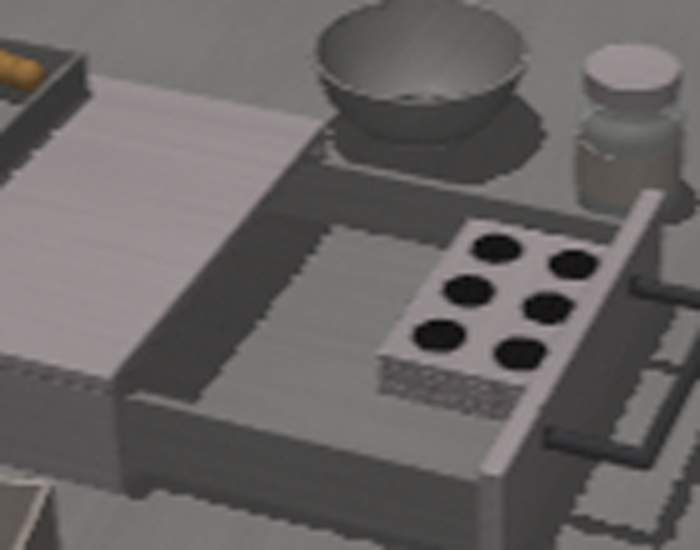

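Run:
```python
from h import *
c=lambda L:[[255+a/6-.417,160+b/6-.417] for a,b in L]
def uv(L,z):
    p=onplane("top",c(L),z)[:,:2]-[.4824,-.0335]; e=np.array([[.9968,-.0799],[.0799,.9968]]); return (p@e.T*1000).round(1).tolist()
print("plate",uv([(241,214),(474,238),(465,387),(224,366)],.038))
for z in(.046,.052): print("left wall inner/outer, right wall inner/outer",z,uv([(104,45),(76,355),(488,85),(470,385),(503,85)],z))
print("panel top rear edge",uv([(32,357),(487,392)],.068),"front edge",uv([(32,375),(487,414)],.068),"roof",uv([(72,27),(515,65)],.07))
print("bar",uv([(128,484),(378,499)],.05))
P=pts("side",np.load("pics/s6.npy")); z=P[...,2]
p=P[...,:2]-[.4824,-.0335]; U=p@[.9968,-.0799]*1e3; V=p@[.0799,.9968]*1e3
# left face of stack: mean V by height layer; 
v,u=np.mgrid[0:400,0:640]; box=(u>310)&(u<350)&(v>235)&(v<256)
for zz in(.017,.023,.029,.035):
    m=box&(abs(z-zz)<.003)&(V>110)&(V<150); print(zz,m.sum(),np.median(V[m]).round(1), np.median(U[m]).round(1))
```

```text
plate [[94.1, 130.4], [90.9, 1.7], [8.1, 0.2], [9.1, 131.8]]
left wall inner/outer, right wall inner/outer 0.046 [[181.7, 214.3], [7.3, 211.7], [175.8, 0.6], [8.1, -2.3], [176.5, -7.6]]
left wall inner/outer, right wall inner/outer 0.052 [[180.0, 213.5], [6.4, 210.9], [174.2, 0.6], [7.2, -2.3], [174.9, -7.6]]
panel top rear edge [[0.9, 232.1], [1.6, -11.6]] front edge [[-8.8, 231.1], [-10.2, -12.5]] roof [[183.9, 229.5], [181.8, -13.1]]
bar [[-60.7, 176.1], [-58.0, 42.0]]
0.017 124 136.2 73.3
0.023 60 133.6 56.8
0.029 53 134.2 61.4
0.035 126 130.6 55.6
```

Run:
```python
from h import *
c=lambda L:[[240+a/5-.4,170+b/5-.4] for a,b in L]
e=np.array([[.9968,-.0799],[.0799,.9968]])
for L,z in(([(379,356)],.038),([(379,393)],.014),([(522,386)],.038),([(508,417)],.014)):
    print(z,((onplane("side",c(L),z)[:,:2]-[.4824,-.0335])@e.T*1000).round(1))
```

```text
0.038 [[ 93.1 135.4]]
0.014 [[ 94.3 133.9]]
0.038 [[ 19.7 134.2]]
0.014 [[ 28.  130.1]]
```

The plates look flush. In the top crop the stack's right edge (474,238)–(465,387) lies on the right wall and its front on the panel. In the side crop the left face is one straight plane, with top corner (379,356) and bottom corner (379,393). Next I'll push the drawer home from in front of the bar.

```bash
python3 -m pendant '[{"translation":[-8,-41,0],"twist":[-0.001,0.008,0.007],"grip":-1},{"translation":[-8,-41,0],"twist":[0,0,0],"grip":-1},{"translation":[-8,-41,0],"twist":[0,0,0],"grip":-1},{"translation":[-8,-41,0],"twist":[0,0,0],"grip":-1},{"translation":[-8,-41,0],"twist":[0,0,0],"grip":-1},{"translation":[-4,-41,0],"twist":[0,0,0],"grip":-1},{"translation":[0,0,0],"twist":[0,0,0],"grip":-1},{"translation":[0,0,0],"twist":[0,0,0],"grip":-1},{"translation":[0,0,0],"twist":[0,0,0],"grip":-1},{"translation":[0,0,0],"twist":[0,0,0],"grip":-1}]'
python3 -c "
from h import *
go(.39,.082,.007,-.08)"
```

```text
t: 27.55
tool_pos: [0.3905, 0.0866, 0.1427]
orientation: [3.139, -0.133, 0.005]
force: [-0.5, -0.2, 0.2]
opening: 0.0005
27.55 [0.3905 0.0866 0.1427] [ 3.139 -0.133  0.005] [-0.5 -0.2  0.2] 0.0005 [ 0.09 -0.42  2.08 -0.    1.48  1.75]
yaw -0.0845 twist z -0.0045 tilt [ 3.2e-03 -4.0e-04 -1.0e+00] shift mm after turn [-1.000e-01  4.700e+00  1.357e+02]
tilt fix twist [ 0.0001 -0.0032  0.    ]
```

```bash
python3 -m pendant '[{"translation":[0,0,30],"twist":[0,0,0],"grip":-1},{"translation":[0,0,30],"twist":[0,0,0],"grip":-1},{"translation":[0,0,30],"twist":[0,0,0],"grip":-1},{"translation":[0,0,25],"twist":[0,0,0],"grip":-1},{"translation":[0,0,15],"twist":[0,0,0],"grip":-1},{"translation":[0,0,5],"twist":[0,0,0],"grip":-1},{"translation":[0,0,0],"twist":[0,0,0],"grip":-1},{"translation":[7,0,0],"twist":[0,0,0],"grip":-1},{"translation":[7,0,0],"twist":[0,0,0],"grip":-1},{"translation":[5,0,0],"twist":[0,0,0],"grip":-1}]'
python3 -c "
from h import *
go(.588,.065,.007,-.08)"
```

```text
t: 28.55
tool_pos: [0.4168, 0.0745, 0.0075]
orientation: [3.136, -0.162, 0.018]
force: [0.3, -0.0, -0.6]
opening: 0.0004
28.55 [0.4168 0.0745 0.0075] [ 3.136 -0.162  0.018] [ 0.3 -0.  -0.6] 0.0004 [ 0.06 -0.19  2.16 -0.    1.16  1.73]
yaw -0.1031 twist z -0.0231 tilt [ 0.0112 -0.0016 -0.9999] shift mm after turn [171.4  -4.2   0.5]
tilt fix twist [ 0.0005 -0.0113  0.    ]
```

```bash
python3 -m pendant '[{"translation":[3,0,0],"twist":[0,-0.01,-0.022],"grip":-1},{"translation":[4,0,0],"twist":[0,0,0],"grip":-1},{"translation":[6,0,0],"twist":[0,0,0],"grip":-1},{"translation":[8,0,0],"twist":[0,0,0],"grip":-1},{"translation":[10,0,0],"twist":[0,0,0],"grip":-1},{"translation":[10,0,0],"twist":[0,0,0],"grip":-1},{"translation":[10,0,0],"twist":[0,0,0],"grip":-1},{"translation":[10,0,0],"twist":[0,0,0],"grip":-1},{"translation":[10,0,0],"twist":[0,0,0],"grip":-1},{"translation":[10,0,0],"twist":[0,0,0],"grip":-1}]'
python3 -c "
from h import *
go(.588,.065,.007,-.08)"
```

```text
t: 29.55
tool_pos: [0.505, 0.0672, 0.0083]
orientation: [3.138, -0.123, -0.0]
force: [-1.9, -0.6, 1.2]
opening: 0.0007
29.55 [0.505  0.0672 0.0083] [ 3.138 -0.123 -0.   ] [-1.9 -0.6  1.2] 0.0007 [ 0.03  0.06  1.92 -0.    1.16  1.68]
yaw -0.0785 twist z 0.0015 tilt [-1.0e-04 -1.5e-03 -1.0e+00] shift mm after turn [82.9 -4.5  1.3]
tilt fix twist [ 0.0015 -0.      0.    ]
```

```bash
python3 -m pendant '[{"translation":[10,0,0],"twist":[0,0,0],"grip":-1},{"translation":[10,0,0],"twist":[0,0,0],"grip":-1},{"translation":[10,0,0],"twist":[0,0,0],"grip":-1},{"translation":[10,0,0],"twist":[0,0,0],"grip":-1},{"translation":[9,0,0],"twist":[0,0,0],"grip":-1},{"translation":[8,0,0],"twist":[0,0,0],"grip":-1},{"translation":[7,0,0],"twist":[0,0,0],"grip":-1},{"translation":[5,0,0],"twist":[0,0,0],"grip":-1},{"translation":[4,0,0],"twist":[0,0,0],"grip":-1},{"translation":[3,0,0],"twist":[0,0,0],"grip":-1}]'
python3 -c "
from h import *
go(.588,.065,.007,-.08)"
```

```text
t: 30.55
tool_pos: [0.5885, 0.0605, 0.0078]
orientation: [3.138, -0.124, 0.0]
force: [-2.4, -1.4, -0.0]
opening: 0.0006
30.55 [0.5885 0.0605 0.0078] [ 3.138 -0.124  0.   ] [-2.4 -1.4 -0. ] 0.0006 [ 0.02  0.27  1.68 -0.    1.19  1.67]
yaw -0.0788 twist z 0.0012 tilt [-0.     -0.0015 -1.    ] shift mm after turn [-0.9 -4.4  0.8]
tilt fix twist [ 0.0015 -0.0001  0.    ]
```

Still only sliding friction (2.4 N); creep until it stops.

```bash
python3 -m pendant '[{"translation":[2,0,0],"twist":[0,0,0],"grip":-1},{"translation":[2,0,0],"twist":[0,0,0],"grip":-1},{"translation":[2,0,0],"twist":[0,0,0],"grip":-1},{"translation":[2,0,0],"twist":[0,0,0],"grip":-1},{"translation":[2,0,0],"twist":[0,0,0],"grip":-1},{"translation":[2,0,0],"twist":[0,0,0],"grip":-1},{"translation":[2,0,0],"twist":[0,0,0],"grip":-1},{"translation":[2,0,0],"twist":[0,0,0],"grip":-1},{"translation":[2,0,0],"twist":[0,0,0],"grip":-1},{"translation":[2,0,0],"twist":[0,0,0],"grip":-1}]'
python3 -c "
from h import *
go(.588,.065,.007,-.08)"
```

```text
t: 31.55
tool_pos: [0.6001, 0.0595, 0.0077]
orientation: [3.137, -0.123, -0.032]
force: [-14.0, -1.1, 10.8]
opening: 0.0008
31.55 [0.6001 0.0595 0.0077] [ 3.137 -0.123 -0.032] [-14.   -1.1  10.8] 0.0008 [ 0.01  0.32  1.62 -0.    1.22  1.66]
yaw -0.0783 twist z 0.0017 tilt [-0.0201 -0.0013 -0.9998] shift mm after turn [-12.5  -4.6   0.7]
tilt fix twist [0.0029 0.02   0.    ]
```

```bash
python3 -m pendant '[{"translation":[-8,0,0],"twist":[0,0,0],"grip":-1},{"translation":[-20,0,0],"twist":[0,0.02,0],"grip":-1},{"translation":[-20,0,0],"twist":[0,0,0],"grip":-1},{"translation":[0,0,-40],"twist":[0,0,0],"grip":-1},{"translation":[0,0,-40],"twist":[0,0,0],"grip":-1},{"translation":[-40,0,-25],"twist":[0,0,0],"grip":-1},{"translation":[-40,0,-20],"twist":[0,0,0],"grip":-1},{"translation":[-20,30,0],"twist":[0,0,0],"grip":-1},{"translation":[0,40,0],"twist":[0,0,0],"grip":-1},{"translation":[0,0,0],"twist":[0,0,0],"grip":-1}]'
python3 -c "
from h import *
st(); a,_=snap('side','s7'); b,_=snap('top','t7')
cv2.imwrite('pics/f7.png',np.hstack([cv2.resize(a[150:300,210:390],None,fx=2.4,fy=2.4),cv2.resize(b[80:230,230:380],None,fx=2.4,fy=2.4)])[:,:,::-1])"
```

```text
t: 32.55
tool_pos: [0.443, 0.0029, 0.1376]
orientation: [3.139, -0.116, 0.014]
force: [-0.0, -0.1, 0.8]
opening: 0.0006
32.55 [0.443  0.0029 0.1376] [ 3.139 -0.116  0.014] [-0.  -0.1  0.8] 0.0006 [-0.11 -0.29  1.99  0.    1.43  1.54]
```

View pics/f7.png

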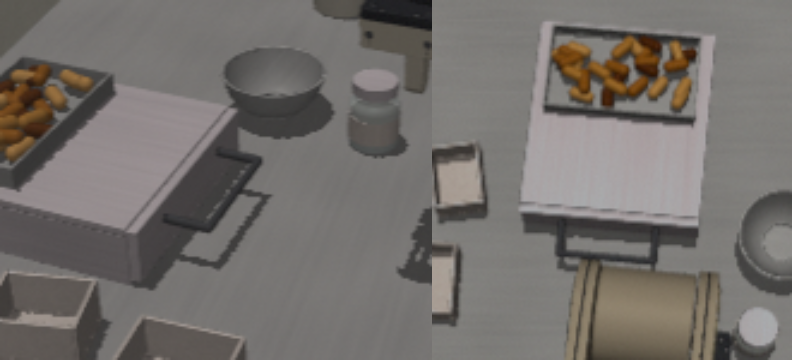

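The final view shows the panel tight against the unit (side crop (133,235)–(237,112)) with no gap. The bowl, jar, cartons and nut tray have not moved, and the robot is touching nothing.

```bash
python3 -c "from h import *; print(robot.close_job())"
```

```text
the job is handed in; nothing more can be done
None
```

I pulled the drawer out to its stop, tapped the stack flush into the front right corner and pushed the drawer home. I handed the job in at about 33 s of the 72 s allowed.

**How it went**
- **First pull missed:** it passed over the handle bar without moving anything. The fingertips sit about 25–30 mm higher than the reported height, so I corrected for that and pulled again.
- **Drawer stop:** the pull reached the stop with about 63 N on the wrist. Both limits are higher, but it was more than I intended. Pixel measurements of the travel gave 0.174–0.18 m. I relied on the stop force, and the later taps pressed the drawer the same way.
- **Tapping:** I pushed the stack towards the front panel, then towards the right wall, then towards the front again. The last front push rode up and could have missed the bottom plate, so I repeated it lower.

**Last checks**
- **Plates, drawer open:** the top plate was within about 2 mm of both walls, and the side view showed the left face of the stack in one plane. The noisier depth readings put the layers up to 5 mm apart, which I took as noise.
- **Drawer home:** it stopped with about 14 N, and the final pictures show no gap at the panel. The bowl, jar, cartons and nut tray look unmoved. I did not check the spatula, cup or tub closely.
- **Not checked:** the plates cannot be seen once the drawer is shut. That they are still flush rests on the slow push with the panel behind them.

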